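# Cover the garlic bin by turning and stacking the drained bin

## Robot

A 6-joint arm with a two-finger parallel gripper is mounted at the origin on a cart in front of the work surface, level with it; the furniture and walls round the work are solid. World frame = base frame: x ahead of the robot, y to its left, z up, the work surface at z = 0. Lengths are in m, angles in degrees, forces in N, time in s.
With the tool pointing down it reaches from about 0.375 to 0.9 m from the base axis. Payload 3.1 kg.
Tool frame: the origin (TCP) lies at the very end of the fingers, on their centre line; the grasp point (between the pads) lies 19 mm behind it; z points along the fingers, y is the line along which they close (so a half turn about z gives the same grasp; the last joint's range is limited). The gripper opens to 87 mm and grips with 3 to 60 N. Pads are 19 mm wide; open, the fingers measure 117 mm over their backs; the gripper's body (75 mm by 190 mm) begins 51 mm behind the grasp point.
Start: joints at [56.179, 30.224, 82.088, -0, 67.689, -10.227], TCP at [0.25, 0.573, 0.183] pointing down, gripper open.
Joint ranges: [-176.69, 176.69], [-43.24, 126.21], [12.49, 139.97], [-82, 262], [0, 151.66], [-163.58, 163.58]. Speed limits (degrees/s): [159.86, 159.86, 180, 180, 180, 180].

## Interface

Orientations are given as a 3x3 rotation matrix whose columns are the frame's x, y, z axes.
In Python, from rig import * gives the robot as it stands.
- The arm moves only by the tool jog_arm, never from a script. Its arguments are lists of equal length, an entry for each row: "delta_pos": the shift along the world's x, y, z in cm, a list of three; "turn": the turn about the world's z in degrees; "grip": the closure, from 0 (fully open) to 1 (shut). In form: {"delta_pos": [[x, y, z], ...], "turn": [turn, ...], "grip": [grip, ...]}. A call has 1 to 12 rows; each row is the pose to reach, as a shift and turn from the pose commanded when the call began; what a row does not reach only later rows make up. A row lasts 1/8 s, in which the tool goes at most 62.5 mm and 10.7 degrees, less where a joint would pass 70% of its speed; a pose out of reach is approached as far as the arm can. A call with a gripper value outside its range is refused whole. The fingers move at their own pace and stop on an object; the grip force is fixed at half the most. Time passes only in rows, so rows that repeat a pose let the fingers close. It gives the time, the measured TCP pose, the force, the opening and the grip force at its end, in the units of the state.
- read_state(): the state, without advancing time (a new reading comes with each control period).
- capture(name): name is "side" or "top" or "wrist"; returns a dict with "color" (400x640x3 uint8, blue, green, red), "fovy" (degrees; the focal length in pixels is half the picture's height over the tangent of half this angle, whatever the lens; pixels are square), "cx", "cy" (the principal point, pixels), "camera_from_world" (4x4, takes a point from world to camera coordinates). Camera axes: x right, y up, looking along -z (the intrinsics and any distortion apply to the point x, -y, -z); pixel columns grow to the right and rows downward; lengths in m; the calibration is good to about 2 mm. A picture is of the moment at which its call begins. There is no depth.
- hand_in(): hands the job in; it is judged then, once.
The state is a dict: "time_s": time; "joint_positions": joint angles; "qvel": joint speeds; "tau": joint torques, N m; "position": TCP position; "tcp_rot": TCP orientation; "force": force on the tool from outside, world axes, zero at the start; "moment": the same for the moment, N m; "opening": opening from 0.0 (shut) to 1.0 (fully open); "grasp_force": force on a finger pad.
Only numpy, scipy, OpenCV 4.12 (cv2) and the standard library are available. Lean on these libraries where they do the work, as an engineer would, in place of code of your own. Each camera call takes 0.05 s, during which the arm holds its last target. There are 200 camera calls.

## Task

Put the loose garlic bulb from the worktop into the white bin that already holds a bulb, beside that bulb and not on top of it. Then take the second, empty bin off the sloping drainer and stack it squarely and level on the first, turned end for end (its dipped end over the other's full end) so that it stands up on the ledges instead of nesting down and crushing the garlic. Let go of everything and leave the other things on the worktop where they stand.

Things in the scene. Friction and masses are not known exactly. Their poses are not given: they have to be found in the camera images.
- bin_low_center (a point): Lower bin: white plastic, upright, loose on the worktop, one garlic bulb in it, 0.3 kg. Outside 140 (x) x 190 (y) x 80 mm; underside 113 x 163, floor 3 mm thick. The end at +y is dipped (middle 70 mm of its rim cut to 54 mm above the underside), the end at -y full height. Point: on its centre line, 40 mm above the underside; z up out of its mouth.
- bin_low: Lower bin again, origin at the centre of its underside, same axes. Its rim is an upright band 26 mm deep, 9 mm thick: inner faces at x +-61 and y +-86 mm, outer at +-70, +-95. Below it the walls lean in 8 degrees. The other bin, set on turned end for end (y axes opposed), rests on this bin's four ledges with its underside 70 mm above this origin, 3 mm of play each way.
- bin_low_ledge (a point): One of four flat ledges in the lower bin, at x = +54, y = +34 mm, 70 mm above the underside. Each tops a hollow rib that stands in from a long side; ribs at y = -71 to -49 and +23 to +45 mm on both sides, reaching in to x = +-47 at the ledge, +-37 at the floor. A bin set on the same way round passes between the ledges and nests down onto the garlic.
- bin_up_center (a point): Second bin, empty, 0.18 kg, same in every size and axis (+y to its dipped end) as the lower bin. Lies loose on the drainer, tipped 35 degrees about its own y: underside on the sloping wires, mouth up and towards the robot, the bottom of its -x wall against a short wire lip. Point: on its centre line, 40 mm above its underside; z out of its mouth.
- bin_up: Second bin again, origin at the centre of its underside, same axes.
- bin_up_rim (a point): Top of the rim in the middle of the rib-free part of the second bin's +x long side, the higher and farther one on the drainer: x = +65.5, y = -13, z = 80 mm from its underside's centre. The upright rim band is 9 mm thick here; along y from -49 to +23 mm nothing stands in the way of a finger 26 mm down inside or outside it. Fingers then point along the bin's -z.
- bin_up_dip (a point): Middle of the second bin's dipped end: 90.5 mm along its +y from its centre line, 56 mm above its underside.
- garlic_loose_center (a point): The loose garlic bulb on the worktop, about 60 mm across and 58 mm high, roughly round, with a flattish foot; 0.04 kg. The point is its centre, 29 mm above its foot.
- garlic_in_center (a point): The garlic bulb already in the lower bin, in the half with the dipped end; same size. Point: its centre, 29 mm above its foot. The other half of the bin (lower bin's y about -28 mm) is free and takes one more bulb standing on the floor.
- garlic_loose: The loose garlic bulb again; origin at the centre of its foot.
- garlic_in: The garlic bulb in the bin again; origin at the centre of its foot.
- drainer: The drainer, fixed: a grey drip tray 164 (x) x 198 (y) mm, 14 mm high, with a steel wire slope that rises 35 degrees towards its +x, a wire lip 26 mm long at the slope's low front edge and its top edge 110 mm high. Origin on its underside, 20 mm behind the centre; its -x side faces about towards the robot. The tap, 230 mm high, stands between it and the lower bin.
- pepper_mill: Bystander: wooden pepper mill, 58 mm across, 170 mm high, loose, standing. Origin at the centre of its foot.
- salt_shaker: Bystander: glass salt shaker, 44 mm across, 90 mm high, loose, standing. Origin at the centre of its foot.
- honey_jar: Bystander: honey jar with grey lid, 71 mm across, 110 mm high, loose. Origin at the centre of its foot.
- mug: Bystander: white mug, 86 mm across, 119 mm with its handle, 101 mm high, loose. Origin at the centre of its foot.
- egg_box: Bystander: closed pulp egg box, 106 x 155 x 72 mm, loose. Origin at the centre of its underside.

How it is judged:
By the outcome, as a careful person would: the job done as asked, in the order asked, and still so for the second after the job is handed in, with the robot touching nothing.
It also fails if it takes over 72 s, if anything falls off the work surface, if the arm or the gripper's body presses on something with over 40 N, if the wrist force passes 120 N, or if a joint passes its speed limit or range.

## Working session

There is one attempt and no reset: what is moved stays moved. The work goes in short steps, Python scripts to look and compute and a tool call to move; the robot and the scene stay as the last step left them, time stands still between calls to the robot, and variables do not carry over. Pictures are saved under pics/ and viewed, at most 10 in all, crops included, and the job is handed in when it is done.

Besides the shell and the picture viewer there is one more tool, called after "Call:" as name(argument=value, ...) on one line, values as JSON. jog_arm: Moves the arm, as the interface text tells. Its arguments: {"type":"object","properties":{"delta_pos":{"type":"array"},"turn":{"type":"array"},"grip":{"type":"array"}},"required":["delta_pos","turn","grip"]}

```bash
ls; mkdir -p pics; python3 - <<'E'
from rig import *
import cv2
s=read_state();print(s)
for n in ("side","top","wrist"):
    c=capture(n);cv2.imwrite(f"pics/{n}0.png",c["color"]);print(n,c["fovy"],c["cx"],c["cy"],c["camera_from_world"].round(4).tolist() if hasattr(c["camera_from_world"],'round') else c["camera_from_world"],[k for k in c])
E
```

```text
pics
{'time_s': 0.0, 'joint_positions': array([ 5.61790797e+01,  3.02769068e+01,  8.21566107e+01, -7.08171099e-04,
        6.76887090e+01, -1.02282601e+01]), 'qvel': array([ 0.01331625, -0.03883075,  0.02610276,  0.09072376, -0.00138589,
        0.03026092]), 'tau': array([ 1.99572187e-04, -4.40040386e+01, -1.76594871e+01,  6.33476302e-02,
        5.82048751e-02, -1.75058817e-04]), 'position': array([0.24967058, 0.5720774 , 0.18229256]), 'tcp_rot': array([[-9.16415675e-01,  4.00226091e-01, -1.17786659e-03],
       [ 4.00227656e-01,  9.16414022e-01, -1.77863082e-03],
       [ 3.67559003e-04, -2.10137995e-03, -9.99997725e-01]]), 'force': array([-1.04419235, -0.927234  ,  0.30841587]), 'moment': array([ 0.05544203,  0.03266499, -0.0042152 ]), 'grasp_force': 0.0, 'opening': 0.9980339998575849}
side 50.92211653365061 316.78155952893377 199.31195326149498 [[0.5634, -0.8261, -0.0087, -0.3165], [0.6133, 0.4112, 0.6744, -0.4196], [-0.5536, -0.3853, 0.7383, -1.4131], [0.0, 0.0, 0.0, 1.0]] ['color', 'fovy', 'cx', 'cy', 'camera_from_world']
top 48.45897205664641 315.76982329658466 198.87350722362223 [[0.0654, -0.9978, -0.0052, -0.0343], [0.9472, 0.0605, 0.3149, -0.5641], [-0.3139, -0.0256, 0.9491, -1.4255], [0.0, 0.0, 0.0, 1.0]] ['color', 'fovy', 'cx', 'cy', 'camera_from_world']
wrist 69.73781361875753 319.1128233806807 198.80191910492212 [[0.4011, 0.916, -0.0018, -0.6238], [-0.8734, 0.3819, -0.3022, 0.0359], [-0.2761, 0.1227, 0.9533, -0.3924], [0.0, 0.0, 0.0, 1.0]] ['color', 'fovy', 'cx', 'cy', 'camera_from_world']
```

View pics/top0.png

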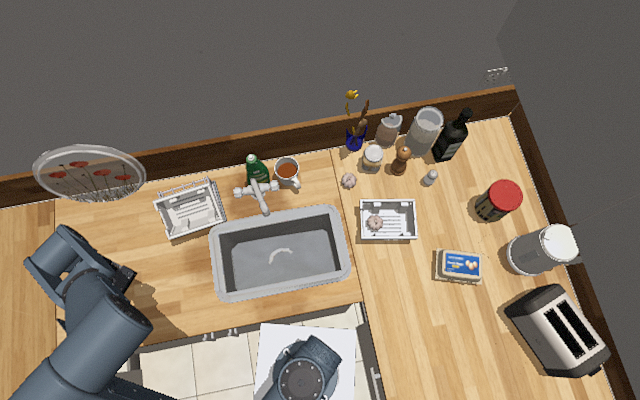

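View pics/side0.png

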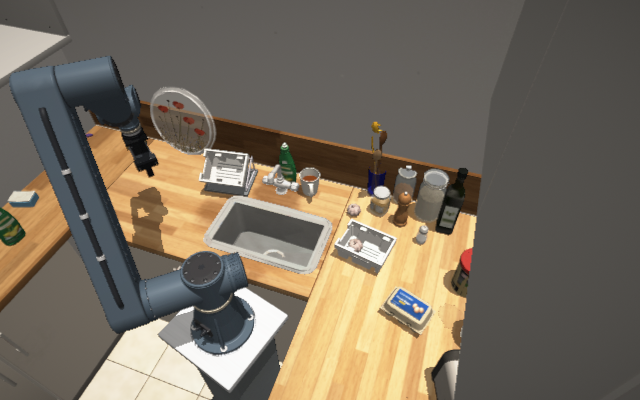

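The top view shows the lower bin at about (388,219) with its bulb at (375,222), the loose bulb at (348,180), the honey jar at (372,158), the tap at (262,195) and the drainer bin at (190,210). The side view shows the same layout, with the arm at the far left.

```bash
cat > h.py <<'E'
from rig import *
import cv2, numpy as np
from scipy.optimize import least_squares
def K(c):
    f=200/np.tan(np.radians(c["fovy"]/2)); return f,c["cx"],c["cy"]
def proj(c,P):
    P=np.atleast_2d(P); T=np.array(c["camera_from_world"]); q=P@T[:3,:3].T+T[:3,3]; f,cx,cy=K(c)
    return np.c_[cx-f*q[:,0]/q[:,2], cy+f*q[:,1]/q[:,2]]
def at_z(c,uv,z):
    T=np.array(c["camera_from_world"]); f,cx,cy=K(c); R=T[:3,:3]; o=-R.T@T[:3,3]
    d=R.T@np.array([(uv[0]-cx)/f,-(uv[1]-cy)/f,-1]); return o+d*(z-o[2])/d[2]
def crop(c,name,box,s):
    x0,y0,x1,y1=box; cv2.imwrite(name,cv2.resize(c["color"][y0:y1,x0:x1],None,fx=s,fy=s,interpolation=cv2.INTER_CUBIC))
E
python3 - <<'E'
from h import *
t=capture("top");s=capture("side")
for n,uv,z in [("garlic",(348,181),.029),("lowbin ctr",(388,219),.07),("lowbin garlic",(375,222),.032),("jar lid",(372,152),.11),("mill top",(402,152),.17),("tap",(262,188),.23),("tap spout",(266,212),.2),("handleL",(236,193),.1),("updr",(190,208),.08),("sink TL",(210,225),0),("mug top",(287,165),.1),("salt",(431,175),.08)]:
    print(n,at_z(t,uv,z).round(3))
a=cv2.resize(t["color"][165:255,145:275],None,fx=4,fy=4,interpolation=cv2.INTER_CUBIC)
b=cv2.resize(t["color"][130:250,340:420],None,fx=3,fy=3,interpolation=cv2.INTER_CUBIC)
o=np.zeros((360,760,3),np.uint8);o[:,:520]=a;o[:360,520:]=b[:360,:240];cv2.imwrite("pics/t1.png",o)
E
```

```text
garlic [ 0.661 -0.108  0.029]
lowbin ctr [ 0.516 -0.248  0.07 ]
lowbin garlic [ 0.513 -0.208  0.032]
jar lid [ 0.743 -0.183  0.11 ]
mill top [ 0.722 -0.276  0.17 ]
tap [0.544 0.168 0.23 ]
tap spout [0.476 0.152 0.2  ]
handleL [0.566 0.275 0.1  ]
updr [0.509 0.43  0.08 ]
sink TL [0.473 0.374 0.   ]
mug top [0.68 0.11 0.1 ]
salt [ 0.682 -0.394  0.08 ]
```

View pics/t1.png

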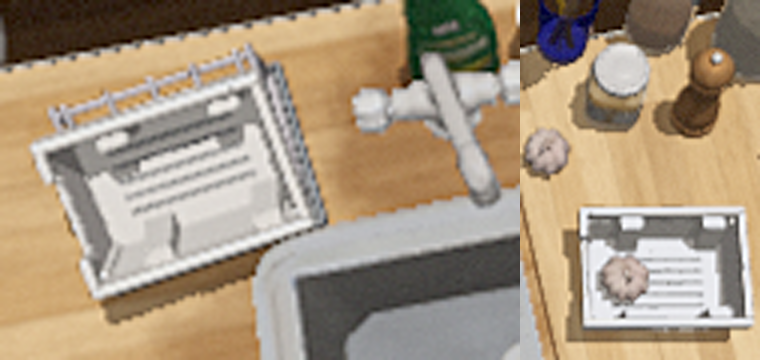

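The crop shows the drainer bin tilted toward the robot, dipped end on the left and full end on the right near the tap. The lower bin is almost square to the world axes and its bulb is in its left (+y) half. I'll take a close look at the drainer bin first, on the way over.

Call:
jog_arm(delta_pos=[[0,0,6],[0,0,12],[5,-3,17],[10,-6,17],[15,-10,17],[20,-14,17],[20,-14,17],[20,-14,17],[20,-14,17]], turn=[0,0,8,16,24,32,36,36,36], grip=[0,0,0,0,0,0,0,0,0])

```text
time_s: 1.38
position: [0.4493, 0.4332, 0.3531]
tcp_rot: [[-0.977, -0.215, -0.001], [-0.215, 0.977, 0.0], [0.001, 0.0, -1.0]]
force: [0.1, 1.0, -0.1]
opening: 1.0
grasp_force: 0.0
```

```bash
python3 - <<'E'
from h import *
s=read_state();print(s["time_s"],s["position"],s["joint_positions"].round(1),s["tcp_rot"][:,1])
w=capture("wrist");cv2.imwrite("pics/w1.png",w["color"]);import pickle
pickle.dump({"wrist":w,"top":capture("top"),"side":capture("side")},open("w1.pkl","wb"))
E
```

```text
1.375 [0.44931189 0.43323338 0.35314804] [ 33.7  22.4  68.4   0.   89.2 -68.7] [-2.14659493e-01  9.76688911e-01  2.71775040e-04]
```

View pics/w1.png

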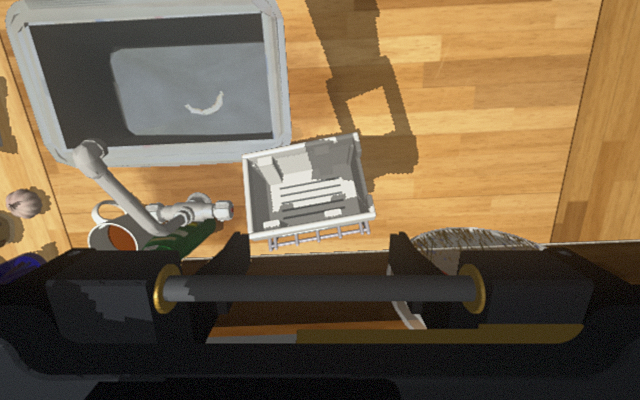

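The wrist view shows the drainer bin's rim corners at (244,155), (358,133), (375,215) and (248,240). The dip is on the right edge, and the tap's left handle is at (222,211).

```bash
cat >> h.py <<'E'
from scipy.spatial.transform import Rotation as Ro
C=np.array([[.07,.095,.08],[.07,-.095,.08],[-.07,-.095,.08],[-.07,.095,.08]])
def fit(obs,p0,tilt,fixz=None):
    # obs: list of (cam, pts_model, uv, weight); p=(x,y,z,yaw)
    def pose(p): return Ro.from_euler("z",p[3]).as_matrix()@Ro.from_euler("y",-tilt,degrees=True).as_matrix(), np.array([p[0],p[1],p[2] if fixz is None else fixz])
    def r(p):
        R,t=pose(p); return np.concatenate([(w*(proj(c,m@R.T+t)-uv)).ravel() for c,m,uv,w in obs])
    s=least_squares(r,p0,loss="soft_l1"); return s.x,pose(s.x),r(s.x)
E
python3 - <<'E'
from h import *; import pickle
d=pickle.load(open("w1.pkl","rb"));w,t=d["wrist"],d["top"]
uw=np.array([[375,215],[248,240],[244,155],[358,133.]]);ut=np.array([[154.5,200.8],[210.5,183.8],[226.3,219.5],[169.3,239.3]])
for o in ([(w,C,uw,1)],[(t,C,ut,1)],[(w,C,uw,1),(t,C,ut,1)]):
    p,(R,T),r=fit(o,[.52,.43,.06,.25],35);print("up",p[:3].round(4),np.degrees(p[3]).round(2),r.round(1))
print("grasp full end",R@[0,-.0905,.067]+T,"com",R@[0,0,.04]+T)
ul=np.array([[361,199.3],[415,199],[418.3,238.3],[360,239.3]])
p,(R,T),r=fit([(t,C,ul,1)],[.5,-.25,0,0],0,0.);print("low",p[:2].round(4),np.degrees(p[3]).round(2),r.round(1))
for z in (.08,.12,.16,.2): print("handle wrist",z,at_z(w,(224,211),z).round(3),"top",at_z(t,(237,191),z).round(3))
print("garlic wrist",at_z(w,(24,203),.029),"spout",at_z(w,(90,155),.2))
E
```

```text
up [0.5243 0.4361 0.0582] 23.02 [ 0.6  1.7  1.2 -1.3 -1.4 -0.1 -0.8 -0. ]
up [0.5281 0.4314 0.0562] 23.25 [-0.3  0.2  0.3 -1.3 -1.1  1.3  1.1 -0.1]
up [0.5254 0.4352 0.0555] 23.06 [-0.5  1.5  1.  -1.5 -1.6  0.2 -1.8  0.4 -1.5  0.8 -0.9 -0.4 -2.4  2.1
 -0.3  0.6]
grasp full end [0.52551843 0.33688519 0.11040879] com [0.50431836 0.42621962 0.08829169]
low [ 0.5139 -0.248 ] 3.82 [-1.2 -0.2  0.1 -0.  -0.1  0.5  1.2 -0.3]
handle wrist 0.08 [0.572 0.289 0.08 ] top [0.58  0.277 0.08 ]
handle wrist 0.12 [0.555 0.299 0.12 ] top [0.566 0.268 0.12 ]
handle wrist 0.16 [0.538 0.31  0.16 ] top [0.553 0.259 0.16 ]
handle wrist 0.2 [0.521 0.321 0.2  ] top [0.539 0.251 0.2  ]
garlic wrist [ 0.66029837 -0.10355778  0.029     ] spout [0.48247459 0.1504637  0.2       ]
```

Call:
jog_arm(delta_pos=[[1,-6,1],[2,-12,1],[3,-18,1],[4,-24,1],[5,-30,0],[6,-36,0],[7,-42,0],[8,-48,0],[9,-54,0],[10,-60,0],[10,-60,0],[10,-60,0]], turn=[-4,-8,-12,-16,-20,-22,-22,-22,-22,-22,-22,-22], grip=[0,0,0,0,0,0,0,0,0,0,0,0])

```text
time_s: 3.02
position: [0.5499, -0.1662, 0.3531]
tcp_rot: [[-0.986, 0.166, -0.001], [0.166, 0.986, 0.001], [0.001, 0.001, -1.0]]
force: [0.6, 0.4, -1.1]
opening: 1.002
grasp_force: 0.0
```

```bash
python3 - <<'E'
from h import *
s=read_state();print(s["time_s"],s["position"],s["joint_positions"].round(1),s["tcp_rot"][:,1],s["qvel"].round(1))
w=capture("wrist");cv2.imwrite("pics/w2.png",w["color"]);import pickle
pickle.dump({"wrist":w},open("w2.pkl","wb"))
E
```

```text
3.025 [ 0.54991546 -0.16616089  0.35306012] [ -28.    17.8   75.5    0.    86.8 -108.4] [0.1662958  0.98607537 0.00103726] [ 1.5 -0.9  0.7 -0.2 -0.  -0.2]
```

View pics/w2.png

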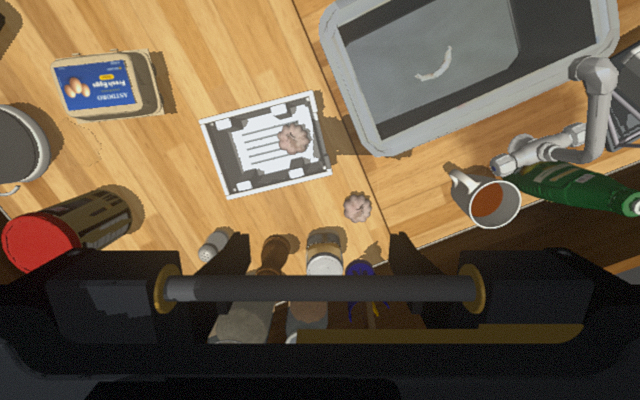

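The wrist view shows the lower bin's rim corners at (332,177), (226,199), (201,122) and (316,91). The bulb inside is at (294,137) and the loose bulb at (357,207).

```bash
python3 - <<'E'
from h import *; import pickle
w=pickle.load(open("w2.pkl","rb"))["wrist"];t=pickle.load(open("w1.pkl","rb"))["top"]
uw=np.array([[332,177],[226,199],[201,122],[316,91.]]);ul=np.array([[361,199.3],[415,199],[418.3,238.3],[360,239.3]])
for o in ([(w,C,uw,1)],[(w,C,uw,1),(t,C,ul,1)]):
    p,(R,T),r=fit(o,[.5,-.25,0,0],0,0.);print("low",p[:2].round(4),np.degrees(p[3]).round(2),r.round(1))
g=at_z(w,(357,207),.029);gi=at_z(w,(294,137),.04)
print("garlic",g,"in",gi,"local",R.T@(gi-T),"place",R@[0,-.030,.003]+T)
print("tcp px",proj(w,read_state()["position"]))
E
```

```text
low [ 0.5166 -0.2447] 2.59 [ 1.6  0.3  0.3  1.  -1.7 -3.9 -0.2  0.2]
low [ 0.5163 -0.2455] 2.76 [ 1.2  0.1 -0.1  1.  -2.4 -3.8 -0.9 -0.1 -1.5 -1.3 -0.2 -0.2 -1.2  0.3
  0.  -1.6]
garlic [ 0.66040908 -0.1102449   0.029     ] in [ 0.50832079 -0.20377143  0.04      ] local [-0.00595955  0.04209457  0.04      ] place [ 0.51775033 -0.27549469  0.003     ]
tcp px [[320.11888261 223.608945  ]]
```

Call:
jog_arm(delta_pos=[[6,3,-4],[11,5.7,-9],[11,5.7,-14],[11,5.7,-19],[11,5.7,-24],[11,5.7,-28],[11,5.7,-31],[11,5.7,-33.7],[11,5.7,-33.7]], turn=[0,0,0,0,0,0,0,0,0], grip=[0,0,0,0,0,0,0,0,0])

```text
time_s: 4.2
position: [0.6581, -0.1073, 0.0145]
tcp_rot: [[-0.986, 0.164, -0.005], [0.164, 0.986, 0.002], [0.005, 0.001, -1.0]]
force: [0.2, 0.2, 0.3]
opening: 0.999
grasp_force: 0.0
```

Call:
jog_arm(delta_pos=[[0,0,0],[0,0,0],[0,0,0],[0,0,0],[0,0,0],[0,0,0]], turn=[0,0,0,0,0,0], grip=[0.5,0.5,0.5,0.5,0.5,0.5])

```text
time_s: 4.95
position: [0.6601, -0.1104, 0.0162]
tcp_rot: [[-0.986, 0.167, -0.0], [0.167, 0.986, 0.0], [0.0, -0.0, -1.0]]
force: [-0.5, -0.5, 0.7]
opening: 0.51
grasp_force: 0.0
```

```bash
python3 - <<'E'
from h import *
w=capture("wrist");s=capture("side");t=capture("top")
o=np.zeros((400,800,3),np.uint8);o[:,:480]=w["color"][:,80:560]
g=proj(s,[.66,-.11,.03])[0].astype(int);a=s["color"][g[1]-33:g[1]+33,g[0]-53:g[0]+53];o[:198,480:798]=cv2.resize(a,None,fx=3,fy=3)
g=proj(t,[.66,-.11,.03])[0].astype(int);a=t["color"][g[1]-33:g[1]+33,g[0]-53:g[0]+53];o[200:398,480:798]=cv2.resize(a,None,fx=3,fy=3)
cv2.imwrite("pics/c3.png",o)
E
```

```text
(no output)
```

View pics/c3.png

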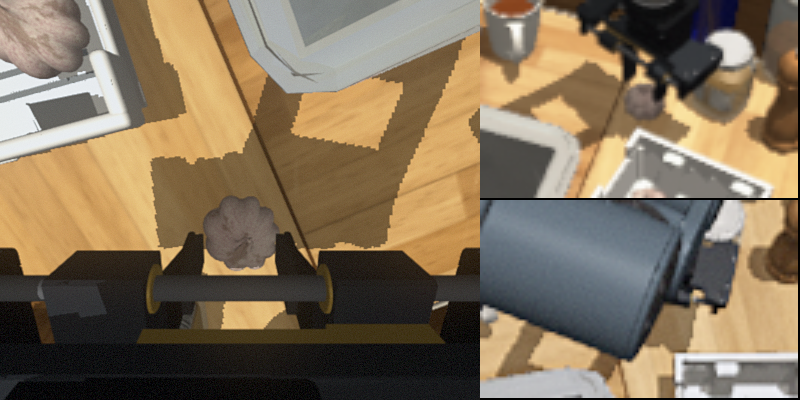

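The bulb sits at about (320,232) in the wrist picture, just on the robot side of the fingers. I'll work out its offset.

```bash
python3 - <<'E'
from h import *
s=read_state();w=capture("wrist")
for z in (.029,.045,.058):print(at_z(w,(320,232),z).round(4))
print(s["position"],s["grasp_force"],s["opening"],"grasp pt px",proj(w,s["position"]+[0,0,.019]),proj(w,s["position"]))
T=np.array(w["camera_from_world"]);print(-T[:3,:3].T@T[:3,3], K(w))
E
```

```text
[ 0.6613 -0.11    0.029 ]
[ 0.6542 -0.1089  0.045 ]
[ 0.6484 -0.108   0.058 ]
[ 0.66006116 -0.1103097   0.01615381] 0.0 0.5061818634357073 grasp pt px [[319.35817556 234.14976781]] [[319.33449587 223.6154295 ]]
[ 0.57760889 -0.09647858  0.21759657] (np.float64(287.02509249269224), 319.1128233806807, 198.80191910492212)
```

The bulb is centred between the pads, but the fingers stopped at the 0.5 I commanded. I'll close fully.

Call:
jog_arm(delta_pos=[[0,0,0],[0,0,0],[0,0,0],[0,0,0],[0,0,0],[0,0,0]], turn=[0,0,0,0,0,0], grip=[0.6,0.7,0.8,1,1,1])

```text
time_s: 5.9
position: [0.6606, -0.1096, 0.0174]
tcp_rot: [[-0.986, 0.167, 0.001], [0.167, 0.986, 0.001], [-0.001, 0.001, -1.0]]
force: [0.7, 1.8, 5.4]
opening: 0.032
grasp_force: 24.6
```

```bash
python3 - <<'E'
from h import *
w=capture("wrist");s=capture("side")
o=np.zeros((400,800,3),np.uint8);o[:,:480]=w["color"][:,80:560]
g=proj(s,[.66,-.11,.03])[0].astype(int);a=s["color"][g[1]-40:g[1]+40,g[0]-40:g[0]+40];o[:320,480:800]=cv2.resize(a,None,fx=4,fy=4,interpolation=cv2.INTER_CUBIC)
cv2.imwrite("pics/c4.png",o)
E
```

```text
(no output)
```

View pics/c4.png

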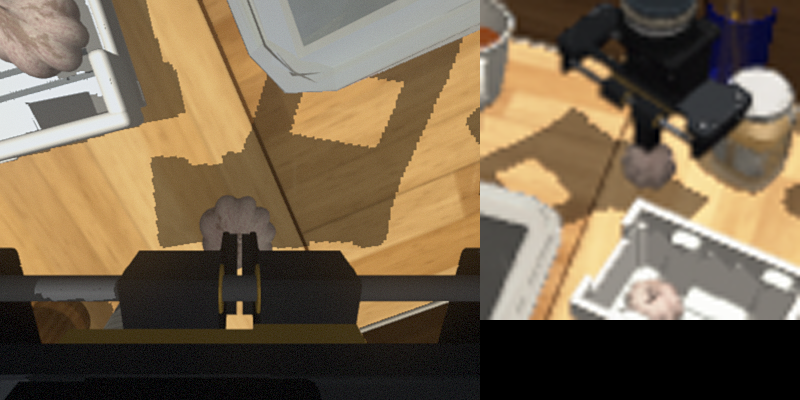

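The fingers look shut on top of the bulb rather than around it, as if the tips sat about 37 mm higher than reported. I'll check the wrist camera's scale and where the tips really are before going on.

```bash
python3 - <<'E'
from h import *; import pickle
w=pickle.load(open("w2.pkl","rb"))["wrist"]
uw=np.array([[332,177],[226,199],[201,122],[316,91.]])
p,_,r=fit([(w,C,uw,1)],[.5,-.25,0,0],0);print("low z free",p.round(4),r.round(1))
c=capture("wrist");s=read_state();P=s["position"];R=s["tcp_rot"]
for h in (0,.019,.037,.05):
  print(h,[proj(c,P+R@[x,y,-h])[0].round(0).tolist() for x,y in((.0095,.0435),(-.0095,.0435),(.0095,.0075))])
sd=capture("side");print("side",[(h,proj(sd,P+[0,0,h])[0].round(1).tolist()) for h in(0,.02,.04,.06)],s["force"],s["opening"],s["grasp_force"])
E
```

```text
low z free [ 0.5175 -0.2461 -0.0076  0.0442] [ 0.6 -0.   0.9  0.2 -0.5 -3.4 -0.8  1.2]
0 [[378.0, 212.0], [376.0, 235.0], [329.0, 212.0]]
0.019 [[383.0, 221.0], [381.0, 246.0], [330.0, 221.0]]
0.037 [[389.0, 232.0], [387.0, 259.0], [331.0, 232.0]]
0.05 [[394.0, 242.0], [392.0, 270.0], [332.0, 242.0]]
side [(0, [352.4, 211.0]), (0.02, [352.7, 207.8]), (0.04, [352.9, 204.5]), (0.06, [353.2, 201.2])] [-0.23477767  2.50094496  5.40668022] 0.02750549576328095 24.61908185221546
```

Call:
jog_arm(delta_pos=[[0,0,0],[0,0,0],[0,0,0],[0,0,0],[0,0,0],[0,0,0],[0,0,-0.4],[0,0,-0.8],[0,0,-1.2],[0,0,-1.2]], turn=[0,0,0,0,0,0,0,0,0,0], grip=[0,0,0,0,0,0,0,0,0,0])

```text
time_s: 7.35
position: [0.6597, -0.1101, 0.0036]
tcp_rot: [[-0.986, 0.167, -0.001], [0.167, 0.986, 0.0], [0.001, 0.0, -1.0]]
force: [-0.2, 0.0, 0.3]
opening: 0.984
grasp_force: 0.0
```

```bash
python3 - <<'E'
from h import *
s=read_state();print(s["force"],s["opening"],s["position"])
w=capture("wrist");s=capture("side")
o=np.zeros((400,800,3),np.uint8);o[:,:480]=w["color"][:,80:560]
g=proj(s,[.66,-.11,.03])[0].astype(int);a=s["color"][g[1]-40:g[1]+40,g[0]-40:g[0]+40];o[:320,480:800]=cv2.resize(a,None,fx=4,fy=4,interpolation=cv2.INTER_CUBIC)
cv2.imwrite("pics/c5.png",o)
E
```

```text
[-0.15453094  0.03423346  0.25380805] 0.9836917201653328 [ 0.65965083 -0.11008281  0.00361766]
```

View pics/c5.png

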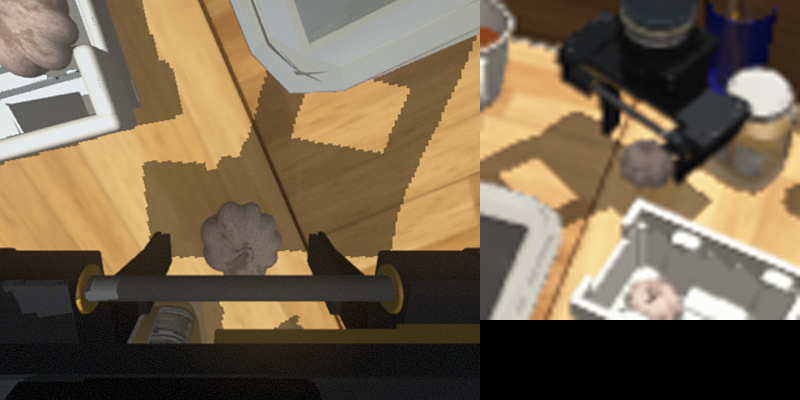

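In the side picture the fingertips are at crop (682,182) and (610,135). I'll compare those with the projected nominal tips.

```bash
python3 - <<'E'
from h import *
c=capture("side");s=read_state();P=s["position"];R=s["tcp_rot"]
g=proj(c,[.66,-.11,.03])[0].astype(int)
print("obs",g+[(682-480)/4-40,182/4-40],g+[(610-480)/4-40,135/4-40])
for h in(0,.02,.037,.05): print(h,proj(c,P+R@[0,-.051,-h])[0].round(1),proj(c,P+R@[0,.051,-h])[0].round(1))
E
```

```text
obs [362.5 214.5] [344.5  202.75]
0 [361.9 219.7] [343.  206.8]
0.02 [362.2 216.6] [343.2 203.6]
0.037 [362.5 213.8] [343.4 200.9]
0.05 [362.7 211.7] [343.5 198.7]
```

Both cameras put the real fingertips about 30–37 mm above the reported TCP, so the reported z reads low by that much. I'll carry on down in small steps and watch the force.

Call:
jog_arm(delta_pos=[[0,0,-0.4],[0,0,-0.8],[0,0,-1.2],[0,0,-1.2]], turn=[0,0,0,0], grip=[0,0,0,0])

```text
time_s: 8.0
position: [0.6597, -0.1101, -0.0084]
tcp_rot: [[-0.986, 0.167, -0.001], [0.167, 0.986, 0.0], [0.001, 0.0, -1.0]]
force: [-0.0, -0.2, 0.3]
opening: 0.999
grasp_force: 0.0
```

Call:
jog_arm(delta_pos=[[0,0,-0.4],[0,0,-0.8],[0,0,-0.8]], turn=[0,0,0], grip=[0,0,0])

```text
time_s: 8.38
position: [0.6597, -0.1101, -0.0163]
tcp_rot: [[-0.986, 0.167, -0.001], [0.167, 0.986, 0.0], [0.001, 0.0, -1.0]]
force: [-0.6, -0.5, 0.6]
opening: 0.998
grasp_force: 0.0
```

Call:
jog_arm(delta_pos=[[0,0,-0.2],[0,0,-0.2],[0,0,-0.2],[0,0,-0.2],[0,0,-0.2],[0,0,-0.2]], turn=[0,0,0,0,0,0], grip=[0.2,0.4,1,1,1,1])

```text
time_s: 9.12
position: [0.6602, -0.1102, -0.0176]
tcp_rot: [[-0.986, 0.167, 0.0], [0.167, 0.986, 0.0], [-0.0, 0.0, -1.0]]
force: [-0.3, 1.2, 1.0]
opening: 0.581
grasp_force: 29.9
```

The bulb is gripped: opening 0.58, 30 N. I'll lift it, turn it in line with the bin's x axis and hover over the free half.

Call:
jog_arm(delta_pos=[[0,0,3],[0,0,8],[0,0,13],[-3,-3,15],[-6,-7,15],[-9,-11,15],[-12,-14,15],[-14.2,-16.5,15],[-14.2,-16.5,15],[-14.2,-16.5,15],[-14.2,-16.5,15],[-14.2,-16.5,15]], turn=[0,0,-8,-18,-28,-38,-48,-58,-68,-77.5,-77.5,-77.5], grip=[1,1,1,1,1,1,1,1,1,1,1,1])

```text
time_s: 10.62
position: [0.518, -0.2751, 0.1322]
tcp_rot: [[-0.053, 0.999, -0.0], [0.999, 0.053, 0.0], [0.0, -0.0, -1.0]]
force: [0.5, -0.1, -0.9]
opening: 0.581
grasp_force: 29.9
```

```bash
python3 - <<'E'
from h import *; import pickle
s=read_state();print(s["time_s"],s["opening"],s["position"],s["joint_positions"].round(1),np.degrees(np.arctan2(s["tcp_rot"][1,1],s["tcp_rot"][0,1])))
w=capture("wrist");t=capture("top");sd=capture("side");pickle.dump({"wrist":w,"top":t,"side":sd},open("w6.pkl","wb"))
o=np.zeros((560,800,3),np.uint8)
o[:320,:512]=cv2.resize(w["color"],(512,320))
g=(388,215);a=t["color"][g[1]-35:g[1]+35,g[0]-36:g[0]+36];o[:280,512:800]=cv2.resize(a,None,fx=4,fy=4,interpolation=cv2.INTER_CUBIC)
g=(365,245);a=sd["color"][g[1]-30:g[1]+30,g[0]-50:g[0]+50];o[320:560,:400]=cv2.resize(a,None,fx=4,fy=4,interpolation=cv2.INTER_CUBIC)
cv2.imwrite("pics/c6.png",o)
E
```

```text
10.625 0.5807741161611162 [ 0.51804953 -0.27509291  0.13217032] [-38.9  30.9  90.6  -0.   58.5 -41.9] 3.053687436758758
```

View pics/c6.png

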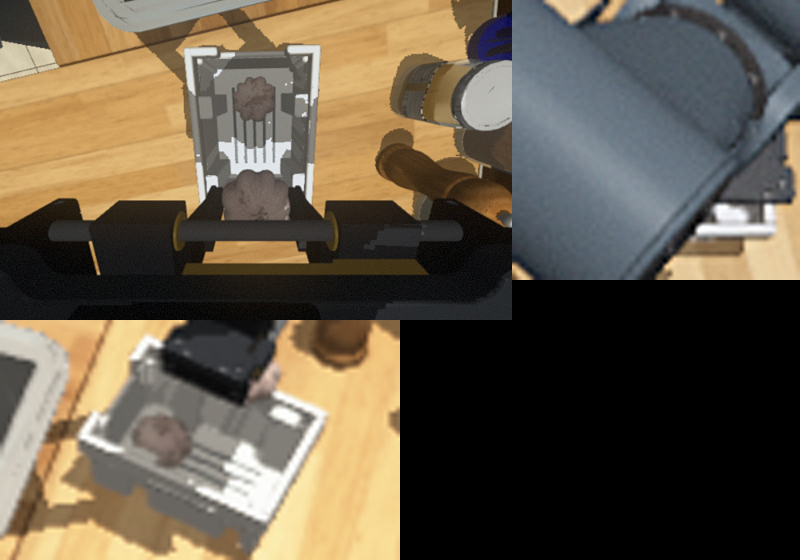

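The bulb is held over the near half and the other bulb stands at the dip end. To refine the lower bin's pose without spending more pictures, I'll do an edge-distance fit.

```bash
cat >> h.py <<'E'
def rim_edges(n=60):
    def seg(a,b): return np.linspace(a,b,n)
    L=[]
    for X,Y in((.07,.095),(.061,.086)):
        L+=[seg((X,-Y,.08),(X,Y,.08)),seg((-X,-Y,.08),(-X,Y,.08)),seg((-X,-Y,.08),(X,-Y,.08))]
        for s in(-1,1): L+=[seg((s*.035,Y,.08),(s*X,Y,.08))]
    return np.vstack(L)
RIM=rim_edges()
def chamfer(cams,p0,tilt,fixz=None,mask=None,step=(.008,.008,.006,.06)):
    """cams: list of captures; p0=(x,y,z,yaw)"""
    D=[]
    for c in cams:
        e=cv2.Canny(cv2.GaussianBlur(c["color"],(3,3),0),40,110)
        D.append((c,cv2.distanceTransform(255-e,cv2.DIST_L2,5)))
    def cost(p):
        R=Ro.from_euler("z",p[3]).as_matrix()@Ro.from_euler("y",-tilt,degrees=True).as_matrix()
        t=np.array([p[0],p[1],p[2] if fixz is None else fixz]);tot=0
        for c,d in D:
            uv=proj(c,RIM@R.T+t); ok=(uv[:,0]>1)&(uv[:,0]<638)&(uv[:,1]>1)&(uv[:,1]<(mask or 398))
            v=cv2.remap(d,uv[ok,0].astype(np.float32)[None],uv[ok,1].astype(np.float32)[None],cv2.INTER_LINEAR)
            tot+=np.minimum(v,5).mean()
        return tot/len(D)
    from scipy.optimize import differential_evolution
    b=[(a-s,a+s) if not(i==2 and fixz is not None) else (fixz-1e-9,fixz+1e-9) for i,(a,s) in enumerate(zip(p0,step))]
    r=differential_evolution(cost,b,seed=1,maxiter=80,popsize=15,tol=1e-8); return r.x,r.fun
E
python3 - <<'E'
from h import *; import pickle
d6=pickle.load(open("w6.pkl","rb"));w2=pickle.load(open("w2.pkl","rb"))["wrist"];d1=pickle.load(open("w1.pkl","rb"))
def pr(n,r): print(n,r[0][:3].round(4),np.degrees(r[0][3]).round(2),round(r[1],2))
p=[.517,-.246,0,.05]
pr("w2",chamfer([w2],p,0,0.,235));pr("w6",chamfer([d6["wrist"]],p,0,0.,225));pr("top",chamfer([d1["top"]],p,0,0.));pr("w2+w6",chamfer([w2,d6["wrist"]],p,0,0.,230))
q=[.526,.435,.057,.4]
pr("up w",chamfer([d1["wrist"]],q,35,None,235));pr("up w+t",chamfer([d1["wrist"],d1["top"]],q,35))
c=d6["wrist"];print(at_z(c,(231,60),.08),at_z(c,(400,57),.08), "garlic held px->", at_z(c,(257/.8,195/.8),.17))
E
```

```text
w2 [ 0.5148 -0.2472  0.    ] 4.31 0.53
w6 [ 0.5148 -0.2485 -0.    ] 4.27 0.84
top [ 0.5167 -0.2466 -0.    ] 4.32 0.66
w2+w6 [ 0.5146 -0.2471 -0.    ] 4.03 0.69
up w [0.5221 0.435  0.063 ] 23.37 0.73
up w+t [0.5225 0.4351 0.063 ] 23.33 0.7
[ 0.44092655 -0.15892747  0.08      ] [ 0.57627321 -0.14964846  0.08      ] garlic held px-> [ 0.51916345 -0.27316657  0.17      ]
```

Call:
jog_arm(delta_pos=[[-0.1,-0.25,-4],[-0.1,-0.25,-8],[-0.1,-0.25,-11],[-0.1,-0.25,-13],[-0.1,-0.25,-14],[-0.1,-0.25,-14.5],[-0.1,-0.25,-14.6],[-0.1,-0.25,-14.6]], turn=[1.3,1.3,1.3,1.3,1.3,1.3,1.3,1.3], grip=[1,1,1,1,1,1,1,1])

```text
time_s: 11.78
position: [0.5176, -0.2781, -0.013]
tcp_rot: [[-0.073, 0.997, 0.001], [0.997, 0.073, -0.001], [-0.001, 0.001, -1.0]]
force: [-0.4, -1.0, -0.5]
opening: 0.581
grasp_force: 29.9
```

Call:
jog_arm(delta_pos=[[0,0,0],[0,0,0],[0,0,0],[0,0,0],[0,0,2],[0,0,5],[0,0,10],[0,0,15],[0,0,20],[0,0,20]], turn=[0,0,0,0,0,0,0,0,0,0], grip=[0.28,0.28,0.28,0.28,0.28,0.28,0.28,0.28,0.28,0.28])

```text
time_s: 13.02
position: [0.5198, -0.2798, 0.191]
tcp_rot: [[-0.073, 0.997, 0.008], [0.997, 0.074, -0.007], [-0.007, 0.008, -1.0]]
force: [0.2, 0.1, -0.7]
opening: 0.719
grasp_force: 0.0
```

```bash
python3 - <<'E'
from h import *; import pickle
s=read_state();print(s["time_s"],s["opening"],s["position"],s["force"])
w=capture("wrist");pickle.dump(w,open("w7.pkl","wb"));
r=chamfer([w],[.515,-.2475,0,.075],0,0.,225);print(r[0].round(4),np.degrees(r[0][3]),r[1])
# garlic: brownish pixels, via HSV inside bin
x,y,_,a=r[0];R=Ro.from_euler("z",a).as_matrix()
poly=proj(w,np.array([[sx*.06,sy*.085,.08] for sx,sy in((1,1),(1,-1),(-1,-1),(-1,1))])@R.T+[x,y,0]);print(poly.round())
h=cv2.cvtColor(w["color"],cv2.COLOR_BGR2HSV);m=np.zeros(h.shape[:2],np.uint8);cv2.fillConvexPoly(m,poly.astype(int),255)
g=((h[...,1]>35)&(h[...,2]>60)&(m>0)).astype(np.uint8)
n,l,st,ce=cv2.connectedComponentsWithStats(cv2.morphologyEx(g,cv2.MORPH_OPEN,np.ones((3,3))))
for i in range(1,n):
    if st[i,4]>100: print(st[i],ce[i].round(0),(R.T@(at_z(w,ce[i],.04)-[x,y,0])).round(3))
E
```

```text
13.025 0.7187503095114686 [ 0.51982242 -0.27979932  0.19103212] [ 0.17995698  0.09623465 -0.73596172]
[ 0.5145 -0.2474 -0.      0.0735] 4.210985832261447 0.7625031471252441
[[375.  71.]
 [367. 228.]
 [265. 228.]
 [255.  71.]]
[ 294   92   44   48 1563] [316. 115.] [0.001 0.041 0.04 ]
[ 297  155   41   43 1301] [317. 176.] [ 0.001 -0.031  0.04 ]
```

Both bulbs stand on the bin floor, at local y = +41 mm and −31 mm, and the bin hasn't moved. Next is the drainer bin. I'll go over its full end with the tool closing along the bin's y.

Call:
jog_arm(delta_pos=[[0,0,6],[0,0,12],[0,4,14],[0,10,14],[0,16,14],[0,22,14],[0,28,14],[0.2,34,14],[0.3,40,14],[0.4,46,14],[0.5,52,14],[0.6,58,14]], turn=[5,15,25,35,45,55,65,75,85,95,105,109.1], grip=[0.5,0.5,0.5,0.5,0.5,0.5,0.5,0.5,0.5,0.5,0.5,0.5])

```text
time_s: 14.58
position: [0.522, 0.3038, 0.3238]
tcp_rot: [[-0.917, -0.398, -0.004], [-0.398, 0.917, -0.002], [0.004, 0.0, -1.0]]
force: [0.9, 0.5, 0.2]
opening: 0.499
grasp_force: 0.0
```

Call:
jog_arm(delta_pos=[[0,3.4,-4],[0,3.4,-8],[0,3.4,-12],[0,3.4,-14],[0,3.4,-14],[0,3.4,-14]], turn=[0,0,0,0,0,0], grip=[0.5,0.5,0.5,0.5,0.5,0.5])

```text
time_s: 15.32
position: [0.5233, 0.3362, 0.1861]
tcp_rot: [[-0.918, -0.396, -0.0], [-0.396, 0.918, -0.0], [0.0, 0.0, -1.0]]
force: [1.3, -0.5, 0.5]
opening: 0.5
grasp_force: 0.0
```

```bash
python3 - <<'E'
from h import *; import pickle
s=read_state();print(s["time_s"],s["opening"],s["position"],s["force"],np.degrees(np.arctan2(s["tcp_rot"][1,1],s["tcp_rot"][0,1])),s["joint_positions"].round(1))
w=capture("wrist");t=capture("top");pickle.dump(w,open("w8.pkl","wb"))
for m in(225,240):
    r=chamfer([w],[.522,.435,.063,.408],35,None,m);p=r[0]
    R=Ro.from_euler("z",p[3]).as_matrix()@Ro.from_euler("y",-35,degrees=True).as_matrix()
    print(p.round(4),np.degrees(p[3]),r[1],"grasp",R@[0,-.0905,.067]+p[:3],proj(w,(C@R.T+p[:3])).round().tolist())
E
```

```text
15.325 0.4999988342772792 [0.52325029 0.33624584 0.18608643] [ 1.32877389 -0.46423838  0.51993719] 113.29993807165587 [ 22.4  29.8  82.3   0.   67.9 -90.9]
[0.5224 0.4343 0.0664 0.4056] 23.241947898143476 0.8089481592178345 grasp [0.52284667 0.33596399 0.12125035] [[536.0, 271.0], [314.0, 271.0], [315.0, 127.0], [504.0, 127.0]]
[0.5224 0.4342 0.0666 0.4057] 23.242748101408502 0.7817469239234924 grasp [0.52284698 0.3359058  0.12150634] [[536.0, 271.0], [314.0, 271.0], [315.0, 127.0], [504.0, 127.0]]
```

Call:
jog_arm(delta_pos=[[0,0,-3],[0,0,-6],[0,0,-8],[0,0,-9.5],[0,0,-10.7],[0,0,-11.7],[0,0,-11.7]], turn=[0,0,0,0,0,0,0], grip=[0.5,0.5,0.5,0.5,0.5,0.5,0.5])

```text
time_s: 16.3
position: [0.5228, 0.3361, 0.0687]
tcp_rot: [[-0.918, -0.396, -0.001], [-0.396, 0.918, -0.0], [0.001, -0.0, -1.0]]
force: [-0.5, 0.2, -0.2]
opening: 0.497
grasp_force: 0.0
```

Call:
jog_arm(delta_pos=[[0,0,0],[0,0,0],[0,0,0],[0,0,0],[0,0,0]], turn=[0,0,0,0,0], grip=[0.7,0.85,1,1,1])

```text
time_s: 16.92
position: [0.5231, 0.3364, 0.0695]
tcp_rot: [[-0.918, -0.396, 0.0], [-0.396, 0.918, 0.0], [-0.0, 0.0, -1.0]]
force: [-0.8, -0.4, 0.5]
opening: 0.105
grasp_force: 29.7
```

The rim band is gripped (9 mm, 30 N). I'll lift it clear, then check that the worktop to the left is free for setting the bin flat and regrasping.

Call:
jog_arm(delta_pos=[[0,0,1],[0,0,2.5],[0,0,5],[0,0,8],[0,0,11],[0,0,14],[0,0,14],[0,0,14]], turn=[0,0,0,0,0,0,0,0], grip=[1,1,1,1,1,1,1,1])

```text
time_s: 17.92
position: [0.5223, 0.3358, 0.2086]
tcp_rot: [[-0.918, -0.396, -0.001], [-0.396, 0.918, -0.001], [0.002, -0.0, -1.0]]
force: [-0.8, 0.7, -1.6]
opening: 0.105
grasp_force: 29.8
```

```bash
python3 - <<'E'
from h import *; import pickle
s=read_state();print(s["time_s"],s["opening"],s["grasp_force"],s["position"],s["force"],s["moment"])
w=pickle.load(open("w1.pkl","rb"))["wrist"]
for uv in [(300,60),(410,100),(420,170),(410,230),(540,230),(590,100),(600,0),(450,5)]: print(uv,at_z(w,uv,0).round(3)[:2],w["color"][min(uv[1],399),uv[0]])
c=capture("wrist")
P=s["position"]
for tilt in (0,10,20,30,35,40):
    R=Ro.from_euler("z",23.3,degrees=True).as_matrix()@Ro.from_euler("y",-tilt,degrees=True).as_matrix()
    o=P+[0,0,.0525]-R@[0,-.0905,.067]
    r=chamfer([c],[*o,np.radians(23.3)],tilt,None,235,step=(.012,.012,.03,.06));print(tilt,r[0].round(3),round(r[1],2))
top=capture("top");cv2.imwrite("pics/top9.png",top["color"])
E
```

```text
17.925 0.10515332576241188 29.777723996040777 [0.52231863 0.33582535 0.20858956] [-0.8252084   0.72910564 -1.60918512] [-0.07229948 -0.01662618  0.02350345]
(300, 60) [0.297 0.365] [ 96 154 206]
(410, 100) [0.319 0.575] [ 91 162 217]
(420, 170) [0.439 0.634] [106 176 227]
(410, 230) [0.566 0.654] [ 77 146 198]
(540, 230) [0.507 0.921] [ 83 147 200]
(590, 100) [0.248 0.896] [ 69 130 179]
(600, 0) [0.101 0.835] [105 172 218]
(450, 5) [0.161 0.594] [ 76 136 187]
0 [0.484 0.419 0.222 0.4  ] 1.5
10 [0.497 0.424 0.225 0.398] 1.67
20 [0.508 0.429 0.224 0.399] 1.76
30 [0.516 0.444 0.184 0.4  ] 1.21
35 [0.518 0.445 0.191 0.402] 0.86
40 [0.526 0.426 0.219 0.397] 1.0
```

The worktop at x 0.2–0.5, y 0.55–0.9 is clear. I'll carry the bin there.

Call:
jog_arm(delta_pos=[[0,0,2],[-2,4,4],[-5,8,4],[-8,13,4],[-11,18,3],[-14.3,22.4,1],[-14.3,22.4,-3],[-14.3,22.4,-7],[-14.3,22.4,-11],[-14.3,22.4,-12.5],[-14.3,22.4,-13]], turn=[0,0,0,0,0,0,0,0,0,0,0], grip=[1,1,1,1,1,1,1,1,1,1,1])

```text
time_s: 19.4
position: [0.3797, 0.5597, 0.0778]
tcp_rot: [[-0.918, -0.395, -0.002], [-0.395, 0.918, -0.002], [0.002, -0.001, -1.0]]
force: [0.6, -0.1, -1.1]
opening: 0.104
grasp_force: 29.8
```

Call:
jog_arm(delta_pos=[[0,0,-0.5],[0,0,-1],[0,0,-1.5],[0,0,-1.5]], turn=[0,0,0,0], grip=[1,1,1,1])

```text
time_s: 19.9
position: [0.38, 0.56, 0.0642]
tcp_rot: [[-0.918, -0.396, -0.0], [-0.396, 0.918, -0.0], [0.0, -0.0, -1.0]]
force: [-0.9, -0.5, -0.8]
opening: 0.103
grasp_force: 29.8
```

Call:
jog_arm(delta_pos=[[0,0,-0.5],[0,0,-1],[0,0,-1.3],[0,0,-1.3]], turn=[0,0,0,0], grip=[1,1,1,1])

```text
time_s: 20.4
position: [0.3799, 0.56, 0.0507]
tcp_rot: [[-0.918, -0.396, -0.001], [-0.396, 0.918, -0.001], [0.001, -0.0, -1.0]]
force: [0.6, -0.4, -0.3]
opening: 0.103
grasp_force: 29.8
```

Call:
jog_arm(delta_pos=[[0,0,-0.4],[0,0,-0.8],[0,0,-1.2],[0,0,-1.2]], turn=[0,0,0,0], grip=[1,1,1,1])

```text
time_s: 20.9
position: [0.3798, 0.5599, 0.0387]
tcp_rot: [[-0.918, -0.396, -0.001], [-0.396, 0.918, -0.001], [0.001, -0.0, -1.0]]
force: [0.1, 1.6, -2.9]
opening: 0.101
grasp_force: 29.8
```

Call:
jog_arm(delta_pos=[[0,0,-0.3],[0,0,-0.6],[0,0,-0.6]], turn=[0,0,0], grip=[1,1,1])

```text
time_s: 21.28
position: [0.3812, 0.5606, 0.0353]
tcp_rot: [[-0.918, -0.396, 0.002], [-0.396, 0.918, 0.001], [-0.002, 0.0, -1.0]]
force: [0.2, -2.1, 6.4]
opening: 0.1
grasp_force: 29.8
```

Call:
jog_arm(delta_pos=[[0.7,0.3,-0.1],[1.4,0.6,-0.27],[2.0,0.9,-0.5],[2.0,0.9,-0.5]], turn=[0,0,0,0], grip=[1,1,1,1])

```text
time_s: 21.78
position: [0.4013, 0.5695, 0.0288]
tcp_rot: [[-0.918, -0.396, 0.002], [-0.396, 0.918, 0.001], [-0.002, -0.0, -1.0]]
force: [0.8, -2.8, 6.1]
opening: 0.106
grasp_force: 30.1
```

Call:
jog_arm(delta_pos=[[0.5,0.2,-0.2],[1.0,0.4,-0.4],[1.4,0.6,-0.7],[1.9,0.8,-1.0],[1.9,0.8,-1.0]], turn=[0,0,0,0,0], grip=[1,1,1,1,1])

```text
time_s: 22.4
position: [0.4194, 0.5776, 0.0176]
tcp_rot: [[-0.918, -0.395, 0.0], [-0.395, 0.918, 0.0], [-0.0, 0.0, -1.0]]
force: [-0.9, -1.0, 2.1]
opening: 0.098
grasp_force: 30.1
```

Call:
jog_arm(delta_pos=[[0,0,-0.3],[0,0,-0.3],[0,0,-0.2],[0,0,-0.2],[0,0,-0.2],[0,0,3],[0,0,8],[0,0,13],[0,0,18],[0,0,20],[0,0,20]], turn=[0,0,0,0,0,0,0,0,0,0,0], grip=[1,0.7,0.5,0.5,0.5,0.5,0.5,0.5,0.5,0.5,0.5])

```text
time_s: 23.78
position: [0.42, 0.5783, 0.2208]
tcp_rot: [[-0.918, -0.396, 0.004], [-0.396, 0.918, 0.004], [-0.005, 0.002, -1.0]]
force: [0.9, -0.4, 0.1]
opening: 0.497
grasp_force: 0.0
```

```bash
python3 - <<'E'
from h import *; import pickle
s=read_state();print(s["time_s"],s["opening"],s["position"],s["force"])
w=capture("wrist");t=capture("top");pickle.dump([w,t],open("w9.pkl","wb"))
for n,cs in(("w",[w]),("w+t",[w,t])):
    r=chamfer(cs,[.384,.66,0,.405],0,0.,225,step=(.02,.02,0,.1));p=r[0]
    R=Ro.from_euler("z",p[3]).as_matrix()
    print(n,p.round(4),np.degrees(p[3]).round(2),round(r[1],2),"rim",(R@[.0655,-.013,.08]+[p[0],p[1],0]).round(4))
E
```

```text
23.775 0.49717398428053766 [0.42000297 0.57828539 0.220809  ] [ 0.93814434 -0.38169066  0.07527438]
w [ 0.3873  0.6606 -0.      0.3975] 22.77 0.7 rim [0.4527 0.6739 0.08  ]
w+t [ 0.3869  0.6605 -0.      0.4014] 23.0 0.98 rim [0.4523 0.6741 0.08  ]
```

The bin now lies flat at (0.387, 0.661), yaw 22.9°. I'll regrasp it in the middle of its near long side (local x = −65.5, y = −13 mm).

Call:
jog_arm(delta_pos=[[-2,1,0],[-4,2,0],[-6,3,0],[-8,4,0],[-8.7,4.6,0],[-8.7,4.6,0],[-8.7,4.6,-2],[-8.7,4.6,-6],[-8.7,4.6,-10],[-8.7,4.6,-10],[-8.7,4.6,-10]], turn=[-10,-20,-30,-40,-50,-60,-70,-80,-90.4,-90.4,-90.4], grip=[0.5,0.5,0.5,0.5,0.5,0.5,0.5,0.5,0.5,0.5,0.5])

```text
time_s: 25.25
position: [0.3323, 0.6235, 0.1183]
tcp_rot: [[-0.392, 0.92, -0.0], [0.92, 0.392, -0.0], [-0.0, -0.0, -1.0]]
force: [0.4, 0.7, 0.6]
opening: 0.499
grasp_force: 0.0
```

```bash
python3 - <<'E'
from h import *; import pickle
s=read_state();print(s["time_s"],s["opening"],s["position"],s["force"],np.degrees(np.arctan2(s["tcp_rot"][1,1],s["tcp_rot"][0,1])),s["joint_positions"].round(1))
w=capture("wrist")
r=chamfer([w],[.387,.6606,0,.4],0,0.,225,step=(.01,.01,0,.06));p=r[0]
R=Ro.from_euler("z",p[3]).as_matrix();print(p.round(4),np.degrees(p[3]).round(2),round(r[1],2),"rim",(R@[-.0655,-.013,.08]+[p[0],p[1],0]).round(4))
print(proj(w,RIM@R.T+[p[0],p[1],0])[[0,59,60,119]].round())
E
```

```text
25.25 0.4993467638292927 [0.3323229  0.62352142 0.11828341] [0.36341356 0.7384414  0.56037843] 23.052919386768057 [52.9 40.5 72.5 -0.  67.  29.9]
[ 0.3871  0.6609 -0.      0.3938] 22.56 0.81 rim [0.3316 0.6237 0.08  ]
[[458. 287.]
 [495.  75.]
 [313. 286.]
 [314.  74.]]
```

Call:
jog_arm(delta_pos=[[0,0,-3],[0,0,-6],[0,0,-8],[0,0,-9.4],[0,0,-10.2],[0,0,-10.2],[0,0,-10.2],[0,0,-10.2],[0,0,-10.2],[0,0,-10.2]], turn=[0,0,0,0,0,0,0,0,0,0], grip=[0.5,0.5,0.5,0.5,0.5,0.5,0.75,1,1,1])

```text
time_s: 26.55
position: [0.3322, 0.6233, 0.0165]
tcp_rot: [[-0.389, 0.921, 0.0], [0.921, 0.389, 0.0], [0.0, 0.0, -1.0]]
force: [0.2, -0.3, 0.0]
opening: 0.13
grasp_force: 0.0
```

Call:
jog_arm(delta_pos=[[0,0,1],[0,0,3],[0,0,7],[0,0,12],[0,0,17],[0,0,22],[0,0,27],[0,0,31],[0,0,31]], turn=[0,0,0,0,0,0,0,0,0], grip=[1,1,1,1,1,1,1,1,1])

```text
time_s: 27.68
position: [0.3333, 0.625, 0.3329]
tcp_rot: [[-0.389, 0.921, 0.007], [0.921, 0.389, 0.009], [0.006, 0.01, -1.0]]
force: [0.2, 0.2, -1.5]
opening: 0.101
grasp_force: 30.0
```

Gripped, and the 1.5 N reading matches the bin's weight. I'll carry it high over the tap, turning −199° on the way.

Call:
jog_arm(delta_pos=[[0.5,-2,0],[1.5,-5,0],[2.7,-9,0],[4,-13.5,0],[5.2,-18,0],[6.5,-22.5,0],[7.8,-27,0],[9.1,-31.5,0],[10.4,-36,0],[11.7,-40.5,0],[13,-45,0],[13,-45,0]], turn=[-5,-13,-22,-31,-40,-49,-58,-67,-76,-85,-94,-98], grip=[1,1,1,1,1,1,1,1,1,1,1,1])

```text
time_s: 29.18
position: [0.4618, 0.1701, 0.325]
tcp_rot: [[0.968, 0.25, -0.002], [0.25, -0.968, -0.001], [-0.003, 0.001, -1.0]]
force: [-0.6, 0.2, -1.3]
opening: 0.096
grasp_force: 30.0
```

Call:
jog_arm(delta_pos=[[1.2,-4,0],[2.4,-8.5,0],[3.6,-13,0],[4.8,-17.5,0],[6,-22,0],[7.2,-26.5,0],[8.5,-31,0],[9.8,-35.5,0],[11,-38.5,0],[11.7,-40.3,0],[11.7,-40.3,0],[11.7,-40.3,0]], turn=[-10,-20,-30,-40,-50,-60,-70,-80,-90,-97,-100.7,-100.7], grip=[1,1,1,1,1,1,1,1,1,1,1,1])

```text
time_s: 30.68
position: [0.5782, -0.2294, 0.3247]
tcp_rot: [[0.074, -0.997, -0.002], [-0.997, -0.074, 0.002], [-0.002, 0.002, -1.0]]
force: [0.3, -0.2, -1.8]
opening: 0.1
grasp_force: 30.0
```

```bash
cat > held.py <<'E'
from h import *; import pickle,sys
s=read_state();P=s["position"];print(s["time_s"],s["opening"],P.round(4),s["force"].round(1),np.degrees(np.arctan2(s["tcp_rot"][1,1],s["tcp_rot"][0,1])),s["joint_positions"].round(1))
w=capture("wrist");t=capture("top");sd=capture("side");pickle.dump([w,t,sd],open(f"held{s['time_s']:.0f}.pkl","wb"))
yaw=np.radians(184.2);R=Ro.from_euler("z",yaw).as_matrix();o=P+[0,0,.0525]-R@[-.0655,-.013,.067];print("nominal",o.round(4))
for tl in(-4,-2,0,2,4):
  for n,cs in(("w",[w]),("w+side",[w,sd])):
    r=chamfer(cs,[*o,yaw],tl,None,None,step=(.01,.01,.015,.05));print(tl,n,r[0].round(4),np.degrees(r[0][3]).round(2),round(r[1],2))
E
python3 held.py
```

```text
30.675 0.09995935686898322 [ 0.5782 -0.2294  0.3247] [ 0.3 -0.2 -1.8] -175.77710290516376 [-31.9  23.2  71.4   0.   85.6 143.8]
nominal [ 0.5138 -0.2472  0.3102]
-4 w [ 0.5193 -0.2492  0.3018  3.2196] 184.47 2.44
-4 w+side [ 0.5198 -0.2489  0.3026  3.2216] 184.59 1.6
-2 w [ 0.5165 -0.2498  0.2988  3.2155] 184.24 2.33
-2 w+side [ 0.517  -0.2492  0.2997  3.2209] 184.55 1.59
0 w [ 0.514  -0.2503  0.2964  3.2113] 183.99 2.25
0 w+side [ 0.5142 -0.249   0.3063  3.2191] 184.44 1.6
2 w [ 0.5115 -0.2505  0.2952  3.2084] 183.83 2.23
2 w+side [ 0.5113 -0.2489  0.3037  3.2084] 183.83 1.57
4 w [ 0.5087 -0.25    0.3016  3.2087] 183.84 2.31
4 w+side [ 0.5088 -0.2497  0.3023  3.2071] 183.76 1.61
```

Call:
jog_arm(delta_pos=[[0,0,-4],[0,0,-9],[0,0,-14],[0,0,-18],[0,0,-20.5],[0,0,-21],[0,0,-21]], turn=[0,0,0,0,0,0,0], grip=[1,1,1,1,1,1,1])

```text
time_s: 31.7
position: [0.5796, -0.2298, 0.1168]
tcp_rot: [[0.074, -0.997, 0.001], [-0.997, -0.074, -0.001], [0.001, -0.001, -1.0]]
force: [0.0, 0.1, -1.6]
opening: 0.103
grasp_force: 30.0
```

```bash
sed -i 's/,None,None,step/,None,228,step/; s/(("w",\[w\]),("w+side",\[w,sd\]))/(("w",[w]),)/' held.py; python3 held.py; python3 - <<'E'
from h import *; import pickle
w,t,sd=pickle.load(open("held32.pkl","rb")) if __import__("os").path.exists("held32.pkl") else pickle.load(open("held31.pkl","rb"))
o=np.zeros((600,800,3),np.uint8);o[:600,:480]=cv2.resize(w["color"][20:270,200:400],(480,600),interpolation=cv2.INTER_CUBIC)
g=(365,235);a=sd["color"][g[1]-50:g[1]+50,g[0]-53:g[0]+53];o[:300,482:800]=cv2.resize(a,(318,300),interpolation=cv2.INTER_CUBIC)
g=(390,215);a=t["color"][g[1]-50:g[1]+50,g[0]-53:g[0]+53];o[300:,482:800]=cv2.resize(a,(318,300),interpolation=cv2.INTER_CUBIC)
cv2.imwrite("pics/c10.png",o)
E
ls *.pkl
```

```text
31.7 0.10332272421903148 [ 0.5796 -0.2298  0.1168] [ 0.   0.1 -1.6] -175.76240847723767 [-31.9  34.5  85.9  -0.   59.5 143.9]
nominal [ 0.5152 -0.2476  0.1023]
-4 w [ 0.5198 -0.2475  0.1025  3.2272] 184.9 1.38
-2 w [ 0.5174 -0.2481  0.0998  3.2208] 184.54 1.25
0 w [ 0.5148 -0.2488  0.0973  3.2145] 184.18 1.13
2 w [ 0.5122 -0.2497  0.0951  3.2134] 184.12 1.04
4 w [ 0.51   -0.2503  0.0932  3.2077] 183.79 0.98
held31.pkl
held32.pkl
w1.pkl
w2.pkl
w6.pkl
w7.pkl
w8.pkl
w9.pkl
```

```bash
cat > fit6.py <<'E'
from h import *; import pickle,sys
from scipy.optimize import differential_evolution
def fit6(cams,P,g=(-.0655,-.013,.067),yaw0=184.2):
    D=[(c,m,cv2.distanceTransform(255-cv2.Canny(cv2.GaussianBlur(c["color"],(3,3),0),40,110),cv2.DIST_L2,5)) for c,m in cams]
    def pose(p):
        R=Ro.from_euler("ZXY",[p[0],p[1],p[2]],degrees=True).as_matrix(); return R,P+[0,0,.0525]-R@(np.array(g)+[0,p[4],p[3]])
    def cost(p):
        R,t=pose(p);tot=0
        for c,m,d in D:
            uv=proj(c,RIM@R.T+t);ok=(uv[:,1]<m)&(uv[:,1]>1)&(uv[:,0]>1)&(uv[:,0]<638)
            tot+=np.minimum(cv2.remap(d,uv[ok,0].astype(np.float32)[None],uv[ok,1].astype(np.float32)[None],cv2.INTER_LINEAR),5).mean()
        return tot/len(D)
    r=differential_evolution(cost,[(yaw0-3,yaw0+3),(-6,6),(-6,6),(-.01,.01),(-.004,.004)],seed=2,maxiter=120,tol=1e-8)
    return r.x,r.fun,pose(r.x)
if __name__=="__main__":
    w,t,sd=pickle.load(open("held32.pkl","rb"));P=np.array([.5796,-.2298,.1168])
    B=np.array([[x,y,0] for x in(-.0565,.0565) for y in(-.0815,.0815)])
    L=Ro.from_euler("z",4.2,degrees=True).as_matrix()
    for n,cs in(("w",[(w,228)]),("w+s",[(w,228),(sd,399)])):
        x,f,(R,T)=fit6(cs,P);print(n,x.round(4),round(f,2),T.round(4));print(((B@R.T+T-[.5146,-.2474,0])@L).round(4).tolist())
E
python3 fit6.py
```

```text
w [ 1.837305e+02 -2.057800e+00 -3.455500e+00  1.000000e-02 -2.800000e-03] 0.93 [ 0.5106 -0.2475  0.0959]
[[0.0531, 0.0813, 0.0954], [0.0517, -0.0816, 0.0895], [-0.0597, 0.0819, 0.1022], [-0.0611, -0.0809, 0.0963]]
w+s [ 1.83722e+02 -2.03420e+00 -3.44580e+00  1.00000e-02 -2.80000e-03] 0.88 [ 0.5106 -0.2476  0.0959]
[[0.0531, 0.0812, 0.0954], [0.0517, -0.0817, 0.0896], [-0.0597, 0.0819, 0.1021], [-0.0611, -0.081, 0.0964]]
```

```bash
python3 - <<'E'
from fit6 import *
w,t=pickle.load(open("w9.pkl","rb"))
for m in (210,228): print(m,[ (v[0].round(4).tolist(),round(v[1],2)) for v in [fit6([(w,m)],np.array([.387,.6606,-.0525]),(0,0,0),22.8)]])
w,t,sd=pickle.load(open("held31.pkl","rb"))
x,f,(R,T)=fit6([(w,228)],np.array([.5782,-.2294,.3247]));print("high",x.round(4),round(f,2),T.round(4))
w,t,sd=pickle.load(open("held32.pkl","rb"))
for m in(190,210,228,245):
    x,f,(R,T)=fit6([(w,m)],np.array([.5796,-.2298,.1168]));print(m,x.round(4),round(f,2),T.round(4))
R=Ro.from_euler("z",184.2,degrees=True).as_matrix();uv=proj(w,C@R.T+[.515,-.2476,.099]);print(uv.round())
E
```

```text
210 [([22.7129, -2.4708, 0.0832, -0.0023, 0.0033], np.float64(0.69))]
228 [([22.6946, -0.5578, 0.1428, 0.0009, 0.0004], np.float64(0.61))]
high [ 1.83777e+02 -2.01580e+00 -3.36120e+00  9.70000e-03 -2.80000e-03] 0.96 [ 0.5093 -0.2472  0.304 ]
190 [ 1.835089e+02 -3.786900e+00 -3.533100e+00  7.800000e-03 -3.000000e-03] 0.91 [ 0.5104 -0.2453  0.0977]
210 [ 1.837264e+02 -2.175300e+00 -3.541900e+00  1.000000e-02 -2.900000e-03] 0.92 [ 0.5105 -0.2474  0.096 ]
228 [ 1.837305e+02 -2.057800e+00 -3.455500e+00  1.000000e-02 -2.800000e-03] 0.93 [ 0.5106 -0.2475  0.0959]
245 [ 1.837303e+02 -1.855800e+00 -3.296100e+00  1.000000e-02 -2.800000e-03] 0.93 [ 0.5108 -0.2477  0.0957]
[[630.  49.]
 [532. 381.]
 [312. 381.]
 [309.  49.]]
```

View pics/c10.png

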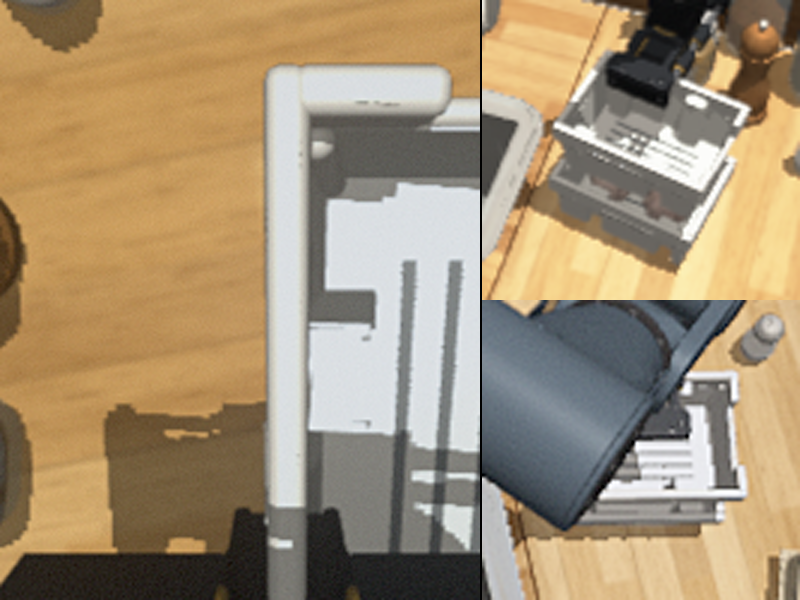

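The wrist view shows the upper bin's held rim and dipped end, with the lower bin's full end just below it. The turn is therefore right, and the side view shows the bin level above the lower one. I'll check height and tilt independently in the side image, using the lower bin as reference.

```bash
python3 - <<'E'
from h import *; import pickle
from scipy.optimize import differential_evolution as DE
w,t,sd=pickle.load(open("held32.pkl","rb"));g=np.array([-.0655,-.013,.067]);P=np.array([.5796,-.2298,.1168+.0525])
ref=pickle.load(open("w6.pkl","rb"))["side"]; r0=pickle.load(open("w1.pkl","rb"))["side"]
print("low by side",[chamfer([r0],[.5146,-.2474,0,.0733],0,0.)[0].round(4)])
d=cv2.distanceTransform(255-cv2.Canny(cv2.GaussianBlur(sd["color"],(3,3),0),40,110),cv2.DIST_L2,5)
def cost(p):
    R=Ro.from_euler("ZXY",[184.2,p[1],p[0]],degrees=True).as_matrix();T=P-R@(g+[0,0,p[2]])+[p[3],p[4],0]
    uv=proj(sd,RIM@R.T+T);return np.minimum(cv2.remap(d,uv[:,0].astype(np.float32)[None],uv[:,1].astype(np.float32)[None],cv2.INTER_LINEAR),4).mean()
for b in (0,2.5):
    r=DE(cost,[(-7,7),(-5,5),(-.012,.012),(-b/1e3-1e-9,b/1e3+1e-9),(-b/1e3-1e-9,b/1e3+1e-9)],seed=1);print(r.x.round(4),r.fun)
for tl in(-4,-2,0,2,4):
    r=min((cost([tl,0,s,0,0]),s) for s in np.arange(-.012,.012,.001));print(tl,r)
# wrist: bright-rim columns on rows
gy=cv2.cvtColor(w["color"],cv2.COLOR_BGR2GRAY)
for row in(70,110,150,190): 
    dg=np.diff(gy[row-2:row+3].astype(float).mean(0)); k=[c for c in range(290,638) if abs(dg[c])>14 and abs(dg[c])==abs(dg[max(c-2,0):c+3]).max()]; print(row,[(c,int(dg[c])) for c in k if c<335 or c>540])
R=Ro.from_euler("z",184.2,degrees=True).as_matrix()
for s in(0,.005):print([proj(w,np.array([[x,y,.08] for x in(-.07,-.061,.061,.07)])@R.T+P-R@(g+[0,0,s])).round(0).tolist() for y in(.08,.06,.04)])
E
```

```text
low by side [array([ 0.5165, -0.2487,  0.    ,  0.0879])]
[ 3.1026 -4.905  -0.0073  0.      0.    ] 0.8701242804527283
[ 1.0461e+00 -5.6600e-01  1.0000e-03  2.3000e-03 -2.5000e-03] 0.7201533317565918
-4 (np.float32(0.9215217), np.float64(0.01100000000000002))
-2 (np.float32(0.920991), np.float64(0.01100000000000002))
0 (np.float32(0.90123963), np.float64(0.01100000000000002))
2 (np.float32(0.8935059), np.float64(0.01000000000000002))
4 (np.float32(0.9093697), np.float64(0.005000000000000015))
70 [(310, 37), (328, -39), (602, 18), (619, -25)]
110 [(311, 37), (327, -39), (554, -33), (590, 18), (607, -18)]
150 [(311, 40), (327, -46), (579, 18), (596, -23)]
190 [(292, -24), (311, 47), (328, 65), (554, -75), (568, 23), (585, -24)]
[[[309.0, 86.0], [329.0, 86.0], [606.0, 85.0], [626.0, 85.0]], [[309.0, 132.0], [329.0, 132.0], [593.0, 132.0], [612.0, 132.0]], [[310.0, 174.0], [328.0, 174.0], [581.0, 174.0], [599.0, 174.0]]]
[[[309.0, 86.0], [329.0, 86.0], [595.0, 86.0], [615.0, 86.0]], [[310.0, 131.0], [328.0, 131.0], [583.0, 131.0], [602.0, 131.0]], [[310.0, 172.0], [328.0, 172.0], [572.0, 172.0], [590.0, 172.0]]]
```

At level, the wrist edges match a bin about 5 mm lower in the grip, and x, y and yaw are within about 1 mm and 0.5°. I'll lower it gently and feel for the ledges.

Call:
jog_arm(delta_pos=[[0,0,-0.4],[0,0,-0.8],[0,0,-1.1],[0,0,-1.1]], turn=[0,0,0,0], grip=[1,1,1,1])

```text
time_s: 32.35
position: [0.5788, -0.2296, 0.1048]
tcp_rot: [[0.073, -0.997, -0.001], [-0.997, -0.073, 0.001], [-0.001, 0.001, -1.0]]
force: [0.6, -0.4, -1.4]
opening: 0.106
grasp_force: 30.0
```

Call:
jog_arm(delta_pos=[[0,0,-0.2],[0,0,-0.4],[0,0,-0.6],[0,0,-0.6]], turn=[0,0,0,0], grip=[1,1,1,1])

```text
time_s: 32.85
position: [0.5789, -0.2297, 0.099]
tcp_rot: [[0.073, -0.997, -0.0], [-0.997, -0.073, 0.0], [-0.0, 0.0, -1.0]]
force: [0.2, 0.2, -1.8]
opening: 0.102
grasp_force: 30.0
```

Call:
jog_arm(delta_pos=[[0,0,-0.2],[0,0,-0.4],[0,0,-0.4]], turn=[0,0,0], grip=[1,1,1])

```text
time_s: 33.22
position: [0.5789, -0.2297, 0.095]
tcp_rot: [[0.073, -0.997, -0.0], [-0.997, -0.073, 0.0], [-0.0, 0.0, -1.0]]
force: [-0.1, 0.6, -0.5]
opening: 0.102
grasp_force: 30.0
```

Call:
jog_arm(delta_pos=[[0,0,-0.1],[0,0,-0.3],[0,0,-0.3]], turn=[0,0,0], grip=[1,1,1])

```text
time_s: 33.6
position: [0.5789, -0.2296, 0.092]
tcp_rot: [[0.073, -0.997, -0.0], [-0.997, -0.073, 0.0], [-0.0, 0.0, -1.0]]
force: [0.3, 0.4, -1.2]
opening: 0.103
grasp_force: 30.0
```

Call:
jog_arm(delta_pos=[[0,0,-0.1],[0,0,-0.2],[0,0,-0.2]], turn=[0,0,0], grip=[1,1,1])

```text
time_s: 33.98
position: [0.579, -0.2297, 0.0901]
tcp_rot: [[0.073, -0.997, -0.0], [-0.997, -0.073, 0.0], [-0.0, 0.0, -1.0]]
force: [-0.1, 0.3, -1.9]
opening: 0.101
grasp_force: 30.0
```

Call:
jog_arm(delta_pos=[[0,0,-0.1],[0,0,-0.2],[0,0,-0.2]], turn=[0,0,0], grip=[1,1,1])

```text
time_s: 34.35
position: [0.579, -0.2297, 0.0881]
tcp_rot: [[0.073, -0.997, -0.0], [-0.997, -0.073, 0.0], [-0.0, 0.0, -1.0]]
force: [-1.2, 0.5, -2.4]
opening: 0.097
grasp_force: 30.0
```

Call:
jog_arm(delta_pos=[[0,0,-0.1],[0,0,-0.2],[0,0,-0.2]], turn=[0,0,0], grip=[1,1,1])

```text
time_s: 34.72
position: [0.5795, -0.2299, 0.0869]
tcp_rot: [[0.073, -0.997, 0.001], [-0.997, -0.073, -0.0], [0.0, -0.001, -1.0]]
force: [-0.5, 2.0, 4.8]
opening: 0.1
grasp_force: 30.0
```

Call:
jog_arm(delta_pos=[[0,0,-0.1],[0,0,-0.2],[0,0,-0.2]], turn=[0,0,0], grip=[1,1,1])

```text
time_s: 35.1
position: [0.5797, -0.2299, 0.0867]
tcp_rot: [[0.074, -0.997, 0.002], [-0.997, -0.074, -0.001], [0.001, -0.002, -1.0]]
force: [-1.7, 2.0, 12.3]
opening: 0.1
grasp_force: 30.1
```

Contact is at z = 0.0868, almost exactly the seating height I predicted for the ledges. I'll ease off, release, rise and measure.

Call:
jog_arm(delta_pos=[[0,0,0.2],[0,0,0.2],[0,0,0.2],[0,0,0.2],[0,0,0.2],[0,0,2],[0,0,5],[0,0,9],[0,0,14],[0,0,18],[0,0,18]], turn=[0,0,0,0,0,0,0,0,0,0,0], grip=[1,0.8,0.6,0.6,0.6,0.6,0.6,0.6,0.6,0.6,0.6])

```text
time_s: 36.48
position: [0.5817, -0.2312, 0.2702]
tcp_rot: [[0.074, -0.997, 0.01], [-0.997, -0.074, -0.006], [0.007, -0.009, -1.0]]
force: [-0.5, -0.2, -0.0]
opening: 0.402
grasp_force: 0.0
```

```bash
python3 - <<'E'
from fit6 import *
s=read_state();print(s["time_s"],s["opening"],s["position"],s["force"])
w=capture("wrist");sd=capture("side");pickle.dump([w,capture("top"),sd],open("fin.pkl","wb"))
for z in(.06,.07,.08): 
    r=chamfer([w],[.5146,-.2474,z,np.radians(184.2)],0,z,228,step=(.01,.01,0,.05));print("up",z,r[0].round(4),np.degrees(r[0][3]).round(2),round(r[1],2))
x,f,(R,T)=fit6([(w,228)],np.array([.5146,-.2474,.07-.0525]),(0,0,0));print("free yaw,pitch,tilt",x.round(4),round(f,2),T.round(4))
E
```

```text
36.475 0.40164702623259874 [ 0.58166299 -0.23119661  0.27021164] [-0.46901796 -0.16481851 -0.00696677]
up 0.06 [ 0.514  -0.2491  0.06    3.2135] 184.12 0.87
up 0.07 [ 0.5149 -0.2482  0.07    3.2135] 184.12 0.68
up 0.08 [ 0.5169 -0.2473  0.08    3.2135] 184.12 1.41
free yaw,pitch,tilt [ 1.841659e+02 -8.222000e-01  4.855000e-01  3.100000e-03 -1.000000e-04] 0.59 [ 0.5146 -0.2474  0.0669]
```

The stack checks out: underside at 70 mm, level within about 1° and centred within 1 mm of the lower bin. I'll back off a little, let things settle and hand in.

Call:
jog_arm(delta_pos=[[0,0,3],[0,0,5],[0,0,5],[0,0,5]], turn=[0,0,0,0], grip=[0.6,0.6,0.6,0.6])

```text
time_s: 37.12
position: [0.5781, -0.2292, 0.3122]
tcp_rot: [[0.073, -0.997, -0.003], [-0.997, -0.073, 0.002], [-0.002, 0.003, -1.0]]
force: [-0.0, 0.4, -0.1]
opening: 0.4
grasp_force: 0.0
```

```bash
python3 - <<'E'
from fit6 import *
w=capture("wrist");r=chamfer([w],[.5146,-.2474,.07,np.radians(184.2)],0,.07,228,step=(.01,.01,0,.05));print(r[0].round(4),round(r[1],2),read_state()["force"])
print(hand_in())
E
```

```text
[ 0.5153 -0.2486  0.07    3.2104] 0.65 [-0.15981741 -0.08078979  0.10357701]
the job is handed in; nothing more can be done
None
```

The job is handed in at about 37 s: the loose garlic stands beside the other bulb in the lower bin, and the second bin is stacked on it end for end, level on the ledges and released; I didn't re-measure the lower bin or the bystanders after stacking, and no verdict came back.

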